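Turn the tin's sign to green

TASK

The cookies in the closed round tin are ready: spin the two-sided sign that stands on the tin's board half a turn, so that its green face, instead of the red one, looks squarely out over the tin, and leave it standing still. Leave the other sign, on the board with the green saucer, as it is, and the tin where it stands.

Things in the scene. Friction and masses are not known exactly. Their poses are not given: they have to be found in the camera images.
- tin_board: Brown wooden board, 240 x 140 x 12 mm, fixed on the grey ledge. Origin: centre of its underside; x along its length, away from the robot (up to 25 degrees off), y left, z up. A 10 mm brass post at x = -60 mm, y = 0 is the pivot of the tin's sign, whose panel (130 wide, 70 high, 12 thick, centred on the post) spans heights 90 to 160 mm over the underside; nothing on the board is higher.
- tin_sign (a joint): Turn of the tin's sign about its upright post, rad, anticlockwise from above. At 0 the panel lies along the board's y, its red face (white bar) looking along +x over the tin; at +3.14 or -3.14 its green face (white disc) does. Starts within 0.35 of 0, turns to 4.5 either way, stays where left: pivot friction 0.02 N m, so about 0.5 N near a side edge turns it.
- cookie_tin: Closed round tin, silver with a blue lid, 100 mm across, 55 mm high, loose on the +x half of the sign's board; its top is 67 mm above the ledge, lower than the sign panel's lower edge. Origin: centre of its underside, z up.
- saucer_sign_edge (a point): Corner of the other sign, which is of the same size and make, also red to the front, on a like board with the green saucer, over 200 mm away post to post. The point is the upper corner at its left end (+y end when its red face looks along +x), 65 mm from its post, 160 mm above the ledge.

How it is judged:
At the end, for the whole second after the job is handed in: The tin's sign shows its green face over the tin, within 15 degrees of square (joint within 0.26 of +3.14 or -3.14), and stands still; the tin is within 20 mm of its start, and the other sign's corner within 20 mm of its start ((value of joint tin_sign between 2.882 and 3.402 rad or value of joint tin_sign between -3.402 and -2.882 rad) and velocity of joint tin_sign between -0.1 and 0.1 rad/s and distance of each of cookie_tin, saucer_sign_edge from where it was at the start of the episode below 0.02 m); the robot touches nothing.
It fails at once if the other sign was turned: its corner moved 20 mm or more (not (distance of saucer_sign_edge from where it was at the start of the episode below 0.02 m)).
It fails at once if the tin was shifted 20 mm or more (not (distance of cookie_tin from where it was at the start of the episode below 0.02 m)).
It also fails if it takes over 35 s, if anything falls off the work surface, if the arm or the gripper's body presses on something with over 40 N, if the wrist force passes 120 N, or if a joint passes its speed limit or range.

ROBOT

A 7-joint arm with a two-finger parallel gripper is mounted at the origin on the work surface. World frame = base frame: x ahead of the robot, y to its left, z up, the work surface at z = 0. Lengths are in m, angles in rad, forces in N, time in s.
With the tool pointing down it reaches from about 0.4 to 0.85 m from the base axis. Payload 10.4 kg.
Tool frame: the origin (TCP) lies between the finger pads; the fingertips stand manip.tips_ahead ahead of it and the grasp point (between the pads) is the TCP (manip.tips_ahead is the distance from the TCP to the fingertips, in m); z points along the fingers, y is the direction in which the jaws open and shut (so a half turn about z gives the same grasp; the last joint's range is limited). The gripper opens to 87 mm and grips with 3 to 60 N. Pads are 19 mm wide; open, the fingers measure 117 mm over their backs; the gripper's body (75 mm by 190 mm) begins 51 mm behind the grasp point.
Start: joints at [-1.156, 0.332, -0.065, 1.46, 0.022, 1.35, -0.088], TCP at [0.265, 0.566, 0.242] pointing down, gripper open.
Joint ranges: [-2.6, 2.6], [-0.5, 2.12], [-1.47, 1.34], [0.16, 2.42], [-1.27, 4.41], [0.06, 2.06], [-2.6, 2.6]. Speed limits (rad/s): [2.22, 2.22, 2.79, 2.79, 3.14, 3.14, 3.14].

INTERFACE

Orientations are given as a unit quaternion [x, y, z, w].
In Python, from cell import manip gives the robot as it stands. The module is installed in compiled form; this text tells all that it offers. Calls block until the motion is done:
- manip.movep(position, orientation): joint-space move of the TCP to a pose.
- manip.movel(position, feed=0.15, orientation=None): straight line of the TCP; orientation=None keeps the orientation; feed is the mean speed in m/s.
- manip.move_j(angles): joint-space move.
- manip.release() and manip.clamp(newtons=None): open the fingers fully, or close them until they stop; newtons is the grip in N (None keeps the last).
- manip.sleep(seconds).
- manip.ik(position, orientation): joint angles nearest the present ones, or None.
- manip.capture(name): name is "scene" or "top" or "wrist"; returns a dict with "color" (480x640x3 uint8, blue, green, red), "fx", "fy", "cx", "cy" (pixels), "R" (3x3) and "t" (3): a world point X has camera coordinates R X + t; the wrist camera has in their place "T_tool_cam" (4x4, takes a point from camera to tool coordinates, whose origin is the TCP and whose axes are the flange's). Camera axes: x right, y down, z forward; pixel columns grow to the right and rows downward; lengths in m; the calibration is good to about 2 mm. A picture is of the moment at which its call begins: read the wrist's pose just before it. There is no depth.
A pose or a line that the arm cannot do raises manip.PlanningError and nothing moves.
- manip.close_job(): hands the job in, once; it reports no verdict.
Readings, each from a call of its own:
- manip.current_t(): time.
- manip.current_joint_pos(): joint angles.
- manip.current_qvel(): joint speeds.
- manip.current_joint_torque(): joint torques, N m.
- manip.current_position(): TCP position.
- manip.current_tcp_rot(): TCP orientation.
- manip.current_force(): force on the tool from outside, world axes, zero at the start.
- manip.current_moment(): the same for the moment, N m.
- manip.current_opening(): finger opening in m.
Only numpy, scipy, OpenCV 4.12 (cv2) and the standard library are available. Lean on these libraries where they do the work, as an engineer would, in place of code of your own. Each camera call takes 0.05 s, during which the arm holds its last target.

## Working session

There is one attempt and no reset: what is moved stays moved. The work goes in short steps, each a Python script; the robot and the scene stay as the last script left them, time stands still between calls to the robot, and variables do not carry over. Pictures are saved under pics/ and viewed, and the job is handed in when it is done.

```bash
mkdir -p pics; python3 - <<'E'
from cell import manip
import cv2,pickle,numpy as np
print(manip.current_t(),manip.tips_ahead,manip.current_position(),manip.current_tcp_rot())
d={}
for n in("scene","top","wrist"):
    d[n]=manip.capture(n); cv2.imwrite(f"pics/{n}0.png",d[n]["color"])
    print(n,{k:np.round(v,3).tolist() for k,v in d[n].items() if k!="color"})
pickle.dump(d,open("d0.pkl","wb"))
E
```

```text
0.0 0.019 [0.26480237 0.56573682 0.24077244] [ 2.17141673e-01  9.76139843e-01 -6.94082625e-04 -1.36869972e-04]
scene {'fx': 478.428, 'fy': 478.428, 'cx': 323.898, 'cy': 249.829, 'R': [[0.643, 0.766, -0.001], [0.445, -0.375, -0.813], [-0.623, 0.523, -0.582]], 't': [-0.388, -0.128, 1.148]}
top {'fx': 468.28, 'fy': 468.28, 'cx': 328.948, 'cy': 234.97, 'R': [[-0.008, -1.0, 0.008], [-0.996, 0.007, -0.093], [0.093, -0.009, -0.996]], 't': [0.016, 0.575, 0.829]}
wrist {'fx': 402.611, 'fy': 402.611, 'cx': 320.174, 'cy': 242.683, 'T_tool_cam': [[0.001, -0.953, -0.302, 0.083], [1.0, 0.001, 0.0, 0.0], [0.0, -0.302, 0.953, -0.143], [0.0, 0.0, 0.0, 1.0]]}
```

```bash
ls -la .
```

```text
total 2716
drwxr-xr-x  3 agent agent    4096 Dec  6 21:48 .
drwxr-xr-x 23 root  root     4096 Dec  6 21:48 ..
-rw-r--r--  1 agent agent 2765793 Dec  6 21:48 d0.pkl
drwxr-xr-x  2 agent agent    4096 Dec  6 21:48 pics
```

View pics/scene0.png

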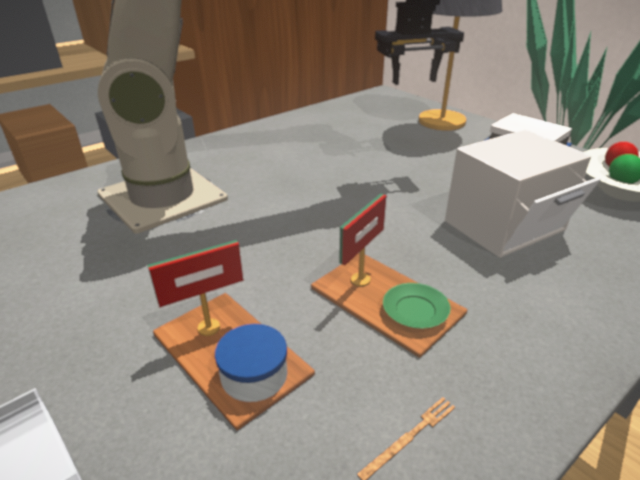

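View pics/top0.png

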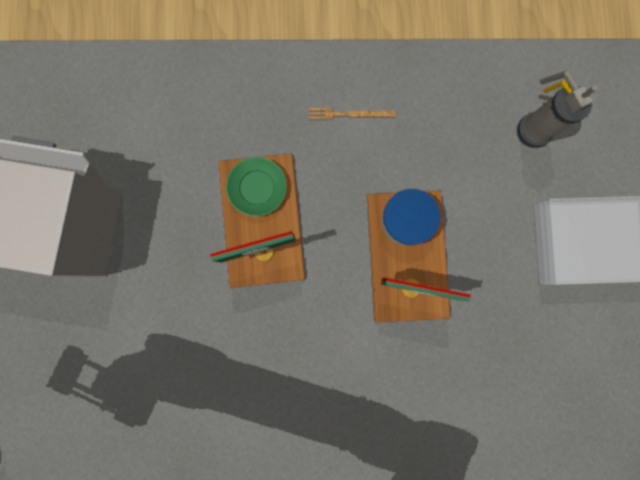

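The tin's board is on the right in the top view, with its post near pixel (411,289). The panel's top edge runs from about (384,280) to (469,297), and the tin is near (412,217). Plan: grip the panel across its thickness over the post and turn the last joint by half a turn. First I'll measure.

```bash
cat >h.py <<'E'
import numpy as np,cv2
def ray(c,u,v,z):
    R=np.array(c["R"]);t=np.array(c["t"]);o=-R.T@t
    d=R.T@np.array([(u-c["cx"])/c["fx"],(v-c["cy"])/c["fy"],1]); s=(z-o[2])/d[2]; return o+s*d
def comps(m,amin=60):
    n,l,s,c=cv2.connectedComponentsWithStats(m.astype(np.uint8)*255)
    return [(l==i).astype(np.uint8) for i in range(1,n) if s[i,4]>=amin]
def rect(m):
    k,_=cv2.findContours(m,cv2.RETR_EXTERNAL,cv2.CHAIN_APPROX_NONE); p=max(k,key=cv2.contourArea)
    return cv2.boxPoints(cv2.minAreaRect(p))
E
cat >m.py <<'E'
import pickle,cv2,numpy as np
from h import *
d=pickle.load(open("d0.pkl","rb"))
c=d["top"];im=c["color"];hsv=cv2.cvtColor(im,cv2.COLOR_BGR2HSV);h,s,v=cv2.split(hsv)
roi=np.zeros(h.shape,bool);roi[140:340,340:500]=1
org=roi&(h>5)&(h<25)&(s>90)&(v>60)
m=max(comps(org),key=lambda a:a.sum())
m2=roi&((h>3)&(h<30)&(s>80)|(h>100)&(h<130)&(s>100)).astype(bool)
# board from full-ish hull
k=cv2.convexHull(np.argwhere(max(comps(m2),key=lambda a:a.sum()))[:,::-1].astype(np.int32))
b=cv2.boxPoints(cv2.minAreaRect(k)); print("board px",b.tolist())
P=np.array([ray(c,*p,.012) for p in b]);print("board",P.round(4).tolist(),"sides",[np.linalg.norm(P[i]-P[i-1]).round(4) for i in range(4)],"ctr",P.mean(0).round(4))
for nm,mask in(("red",roi&((h<5)|(h>172))&(s>140)&(v>80)),("green",roi&(h>45)&(h<95)&(s>40)),("blue",roi&(h>100)&(h<130)&(s>120))):
    q=comps(mask,20)
    for a in q:
        r=rect(a); Q=np.array([ray(c,*p,.16 if nm!="blue" else .067) for p in r])
        print(nm,a.sum(),r.round(1).tolist(),Q.round(4)[:,:2].tolist(),Q.mean(0).round(4))
w=(roi&(((h>45)&(h<95)&(s>40))|((h<5)|(h>172))&(s>140)))
crop=im[180:340,350:490];cv2.imwrite("pics/crop.png",cv2.resize(crop,None,fx=4.5,fy=3.7,interpolation=cv2.INTER_CUBIC) if 0 else cv2.resize(crop,None,fx=3.7,fy=3.7,interpolation=cv2.INTER_CUBIC))
E
python3 m.py
```

```text
board px [[366.28033447265625, 191.45303344726562], [463.28973388671875, 185.6090850830078], [471.20843505859375, 317.05975341796875], [374.19903564453125, 322.9036865234375]]
board [[0.6577, -0.0593, 0.012], [0.6676, -0.2421, 0.012], [0.4231, -0.2482, 0.012], [0.4141, -0.07, 0.012]] sides [np.float64(0.2438), np.float64(0.1831), np.float64(0.2446), np.float64(0.1784)] ctr [ 0.5406 -0.1549  0.012 ]
red 218 [[382.8999938964844, 279.6000061035156], [383.3999938964844, 276.79998779296875], [469.3999938964844, 293.79998779296875], [468.8999938964844, 296.6000061035156]] [[0.4933, -0.0691], [0.4974, -0.07], [0.4705, -0.201], [0.4664, -0.2]] [ 0.4819 -0.1351  0.16  ]
green 267 [[381.70001220703125, 284.29998779296875], [382.3999938964844, 280.8999938964844], [469.29998779296875, 298.29998779296875], [468.70001220703125, 301.70001220703125]] [[0.4861, -0.0672], [0.4913, -0.0684], [0.4638, -0.2007], [0.4586, -0.1994]] [ 0.4749 -0.1339  0.16  ]
blue 2408 [[384.0, 189.0], [439.0, 189.0], [439.0, 243.0], [384.0, 243.0]] [[0.6515, -0.0856], [0.6509, -0.1825], [0.5556, -0.1796], [0.5563, -0.0837]] [ 0.6036 -0.1328  0.067 ]
```

```bash
python3 -c "
import cv2
im=cv2.imread('pics/scene0.png')[230:430,140:330];cv2.imwrite('pics/cs.png',cv2.resize(im,None,fx=3,fy=3,interpolation=cv2.INTER_CUBIC))"
```

```text
(no output)
```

View pics/crop.png

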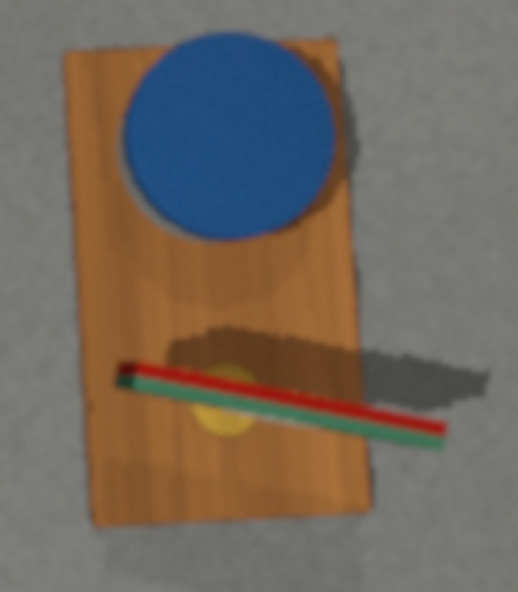

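View pics/cs.png

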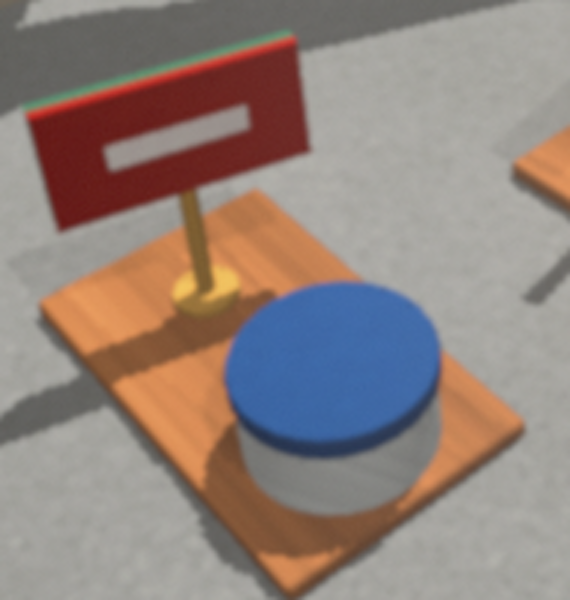

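The top crop shows the board's four corners clearly; the hull had wrongly included the sign's edge. In full-frame pixels they are (367.6,194.1), (441.4,190.8), (450.3,318.1) and (375.4,321.9). The scene crop shows the red upper corners at (149.3,267.7) and (239.3,243.3). I'll use these, with a check across the two views.

```bash
cat >m2.py <<'E'
import pickle,cv2,numpy as np
from h import *
d=pickle.load(open("d0.pkl","rb"));c=d["top"];s=d["scene"]
px=[(367.6,194.1),(441.4,190.8),(450.3,318.1),(375.4,321.9)]
P=np.array([ray(c,*p,.012) for p in px]);print(P.round(4).tolist(),[np.linalg.norm(P[i]-P[i-1]).round(4) for i in range(4)])
ex=P[0]+P[1]-P[2]-P[3];yaw=np.arctan2(ex[1],ex[0]);ey=P[0]+P[3]-P[1]-P[2];yaw2=np.arctan2(-ey[0],ey[1])
post=P.mean(0)-.06*np.array([np.cos(yaw),np.sin(yaw),0]);print("yaw",yaw,yaw2,"ctr",P.mean(0),"post",post)
print("brass base top view",ray(c,411,289,.015))
# panel top: outer corners red front & green back, both ends
pan=np.array([ray(c,*p,.16) for p in [(383.4,278.0),(469.6,295.0),(468.9,300.6),(382,283.5)]])
print("panel",pan.round(4).tolist(),pan.mean(0)); e=pan[0]+pan[3]-pan[1]-pan[2];pa=np.arctan2(-e[0],e[1]);print("panel yaw",pa,"joint",pa-yaw,"len",np.linalg.norm(e)/2)
S=np.array([ray(s,*p,.16) for p in [(149.3,267.7),(239.3,243.3)]]);print("scene red top corners",S.round(4).tolist())
def P34(q):
    return np.array([[q["fx"],0,q["cx"]],[0,q["fy"],q["cy"]],[0,0,1]])@np.c_[np.array(q["R"]),np.array(q["t"])]
for a,b in (((469.6,295.0),(149.3,267.7)),((383.4,278.0),(239.3,243.3))):
    X=cv2.triangulatePoints(P34(c),P34(s),np.array(a),np.array(b)).ravel();print("tri",(X[:3]/X[3]).round(4))
E
python3 m2.py
```

```text
[[0.6526, -0.0617, 0.012], [0.658, -0.2006, 0.012], [0.4215, -0.2097, 0.012], [0.4159, -0.0722, 0.012]] [np.float64(0.2369), np.float64(0.139), np.float64(0.2366), np.float64(0.1376)]
yaw 0.041460098910046594 0.039706601519404465 ctr [ 0.53700695 -0.13604399  0.012     ] post [ 0.47705851 -0.13853089  0.012     ]
brass base top view [ 0.47520117 -0.13832264  0.015     ]
panel [[0.4957, -0.07, 0.16], [0.4688, -0.2012, 0.16], [0.4603, -0.1998, 0.16], [0.4873, -0.0677, 0.16]] [ 0.47802666 -0.13468028  0.16      ]
panel yaw -0.20210882383830103 joint -0.24356892274834763 len 0.13444934089019261
scene red top corners [[0.4679, -0.1999, 0.16], [0.4972, -0.0737, 0.16]]
tri [ 0.469  -0.2006  0.161 ]
tri [ 0.4951 -0.0713  0.1578]
```

The checks agree: triangulated heights are 0.158–0.161, against 0.160 given. The board measures 237x138 mm (240x140 given). The post is at (0.477,-0.137), the board yaw is +0.041, and the joint is at -0.244. A turn of -2.898 brings it to -π. Next I'll plan the grasp.

```bash
cat >g.py <<'E'
import numpy as np
from scipy.spatial.transform import Rotation as Ro
def q(a): # tool y at world angle a, z down
    y=np.array([np.cos(a),np.sin(a),0]);z=np.array([0,0,-1.]);return Ro.from_matrix(np.c_[np.cross(y,z),y,z]).as_quat()
PX=(0.4775,-0.1365);PA=-0.202
E
python3 - <<'E'
from cell import manip
from g import *
for a in(PA,PA+np.pi):
  for z in(.28,.145):
    j=manip.ik([*PX,z],q(a));print(round(a,2),z,None if j is None else np.round(j,3))
E
```

```text
-0.2 0.28 [-0.635 -0.007  0.832  1.768  0.005  1.378 -0.006]
-0.2 0.145 [-0.586  0.155  0.845  1.951 -0.131  1.091  0.111]
2.94 0.28 None
2.94 0.145 None
```

The last joint starts at 0.11, so one grip can't cover 2.9 rad. I'll use two grips of about 1.45 rad each, with a lift and a half-turn regrip between them.

```bash
python3 - <<'E'
from cell import manip
from g import *
p=manip.current_position()
manip.movel([p[0],p[1],.30],feed=.2)
manip.movep([*PX,.28],q(PA));print(manip.current_t(),manip.current_position().round(4))
manip.movel([*PX,.145],feed=.12);print(manip.current_t(),manip.current_position().round(4),manip.current_joint_pos().round(3),manip.current_force().round(2))
import cv2
cv2.imwrite("pics/s1.png",manip.capture("scene")["color"]);cv2.imwrite("pics/w1.png",manip.capture("wrist")["color"])
E
```

```text
3.1917 [ 0.4779 -0.1356  0.28  ]
4.4667 [ 0.4779 -0.1366  0.1456] [-0.592  0.155  0.851  1.95  -0.132  1.091  0.112] [-0.65  0.13  0.1 ]
```

View pics/s1.png

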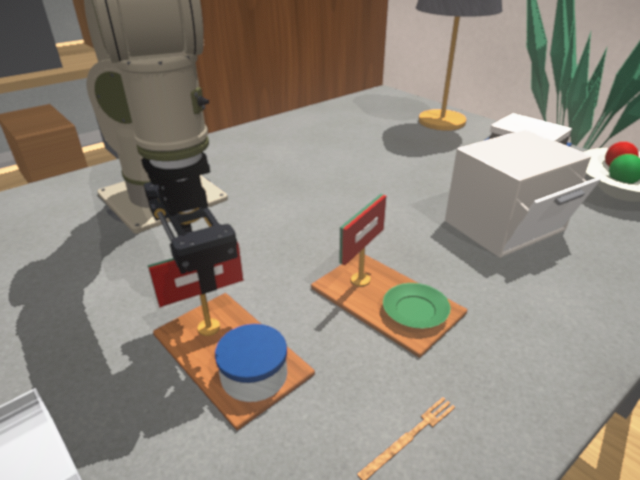

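View pics/w1.png

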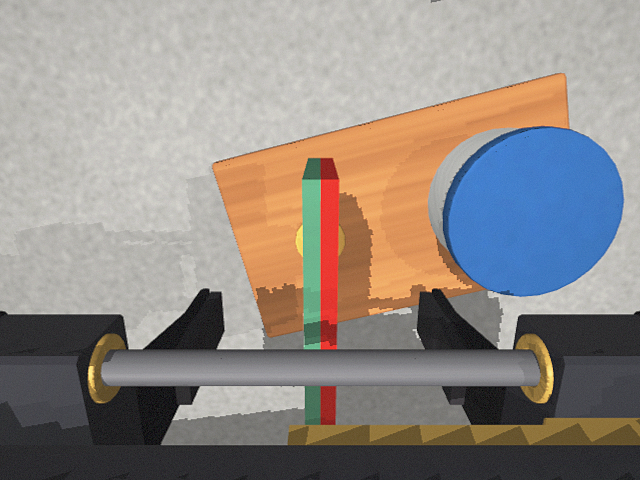

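In the wrist view the panel runs straight up the image, midline at column 321 against a centre of 320, between the open fingers. It is well centred and aligned. The scene view shows one finger in front of the red face and nothing disturbed. I'll clamp and make the first half.

```bash
python3 - <<'E'
from cell import manip
from g import *
manip.clamp(8);print(manip.current_t(),manip.current_opening(),manip.current_force().round(2),manip.current_moment().round(2))
j=np.array(manip.current_joint_pos());a0=Ro.from_quat(manip.current_tcp_rot()).as_matrix()[:,1]
for k in range(1,5):
    t=j.copy();t[6]+=1.449*k/4;manip.move_j(t)
    y=Ro.from_quat(manip.current_tcp_rot()).as_matrix()[:,1]
    print(round(manip.current_t(),2),manip.current_position().round(4),"yaw",round(np.arctan2(y[1],y[0]),3),manip.current_force().round(2),manip.current_opening())
    if np.linalg.norm(manip.current_force())>25:break
E
```

```text
5.7583 0.01213950302363763 [ 3.68 -1.18 -2.36] [-0.31 -0.68 -0.01]
6.2 [ 0.4775 -0.1366  0.145 ] yaw 0.156 [-2.87 -0.32  1.38] 0.01221105070519452
6.64 [ 0.4772 -0.1367  0.145 ] yaw 0.516 [-6.48  0.39  5.33] 0.012111063811149557
7.08 [ 0.4769 -0.137   0.145 ] yaw 0.878 [-7.48 -1.14  7.17] 0.012325663414555118
7.53 [ 0.4768 -0.1373  0.145 ] yaw 1.24 [-8.12 -1.1   8.54] 0.011577627716740847
```

Turning the last joint positive is anticlockwise, so the sign is now near +1.20 and will go on to +π, 1.94 rad more. I'll release, lift and turn the gripper back half a turn, then regrip.

```bash
python3 - <<'E'
from cell import manip
from g import *
import cv2
manip.release()
manip.movel([*PX,.235],feed=.2)
j=np.array(manip.current_joint_pos());j[6]-=np.pi;manip.move_j(j)
manip.movel([*PX,.235],feed=.1,orientation=q(1.24+np.pi))
print(manip.current_t(),manip.current_position().round(4),manip.current_joint_pos().round(3),manip.current_force().round(2))
print(manip.ik([*PX,.145],q(1.24+np.pi)))
for n in("wrist","top"):cv2.imwrite(f"pics/{n}2.png",manip.capture(n)["color"])
E
```

```text
12.4 [ 0.4775 -0.1365  0.235 ] [-0.636  0.032  0.853  1.838 -0.025  1.283 -1.678] [-0.07 -0.03 -0.23]
[-0.60241775  0.15785822  0.86315125  1.95114033 -0.13506636  1.09109898
 -1.58441099]
```

View pics/wrist2.png

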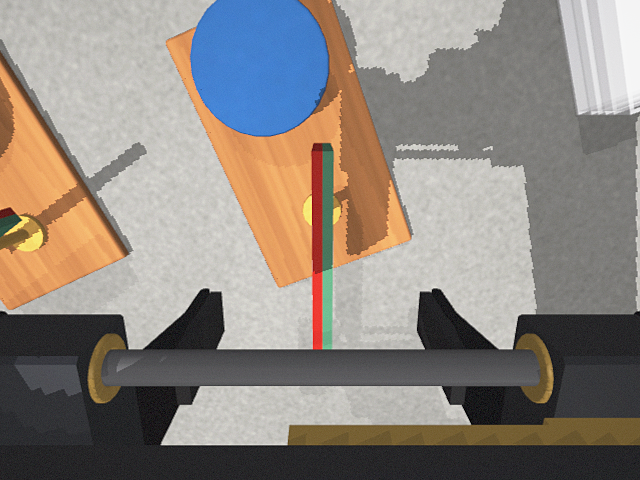

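The panel again runs straight up at column 322, between the fingers. The sign turned with the grip and stayed at yaw ≈1.24. Now the second grip and a turn of 1.943.

```bash
python3 - <<'E'
from cell import manip
from g import *
import cv2,pickle
manip.movel([*PX,.145],feed=.12)
manip.clamp(8);print(round(manip.current_t(),2),manip.current_opening())
j=np.array(manip.current_joint_pos());ok=True
for k in range(1,5):
    t=j.copy();t[6]+=1.943*k/4;manip.move_j(t)
    y=-Ro.from_quat(manip.current_tcp_rot()).as_matrix()[:,1]
    print(round(manip.current_t(),2),"yaw",round(np.arctan2(y[1],y[0])%(2*np.pi),3),manip.current_force().round(2),manip.current_opening())
manip.sleep(.2);manip.release()
manip.movel([*PX,.26],feed=.2)
manip.movep([0.38,0.15,.30],q(PA))
d={n:manip.capture(n) for n in("scene","top")};pickle.dump(d,open("d3.pkl","wb"))
for n in d:cv2.imwrite(f"pics/{n}3.png",d[n]["color"])
print(manip.current_t(),manip.current_force().round(2))
E
```

```text
14.6 0.011991744369283663
15.13 yaw 1.721 [ 0.68 -2.35 -0.55] 0.01153388895602787
15.67 yaw 2.208 [-0.41 -4.97 -1.95] 0.01210624956985161
16.2 yaw 2.693 [ 2.03 -5.93 -2.63] 0.011854248710674885
16.73 yaw 3.179 [ 3.46 -5.79 -4.87] 0.012377885750818064
20.3 [ 1.02 -0.7   0.55]
```

View pics/scene3.png

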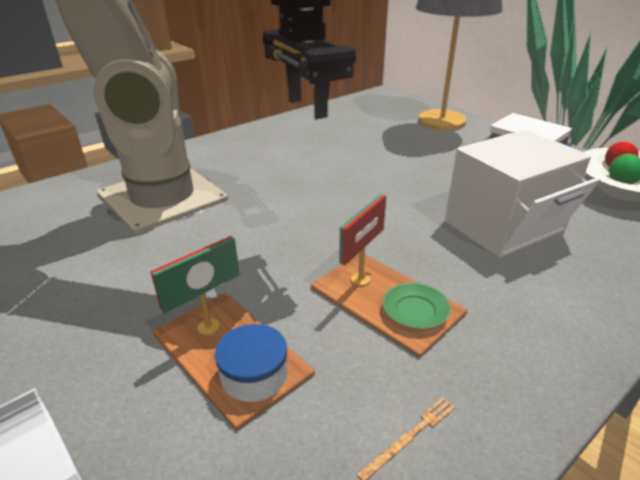

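View pics/top3.png

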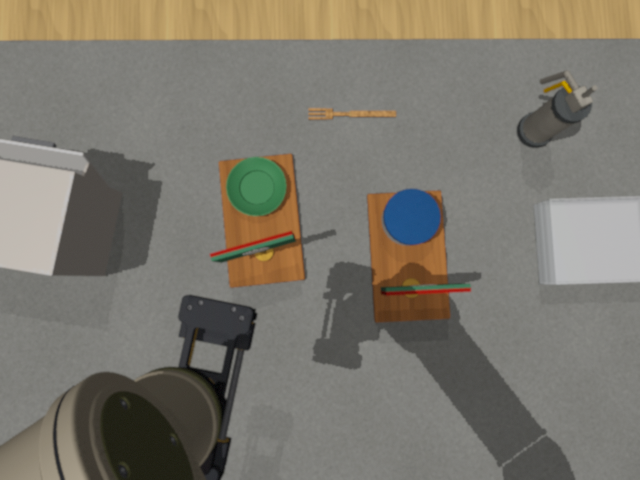

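The green face with its disc now looks out over the tin. The panel lies from about (383,291) to (469,288) in the top view, parallel to the board's short edge, with the tin and the other sign unchanged. I'll check the numbers, then hand in.

```bash
python3 - <<'E'
import pickle
from h import *
for f in("d0.pkl","d3.pkl"):
    c=pickle.load(open(f,"rb"))["top"];h,s,v=cv2.split(cv2.cvtColor(c["color"],cv2.COLOR_BGR2HSV))
    def yaw(r0,r1,c0,c1):
        m=np.zeros(h.shape,bool);m[r0:r1,c0:c1]=((h<5)|(h>172))[r0:r1,c0:c1]&(s>140)[r0:r1,c0:c1]&(v>80)[r0:r1,c0:c1]
        p=np.array([ray(c,x,y,.16) for y,x in np.argwhere(m)]);k=np.polyfit(p[:,1],p[:,0],1)[0];return -np.arctan(k),p.mean(0).round(4)
    b=np.zeros(h.shape,np.uint8);b[140:340,340:500]=((h>100)&(h<130)&(s>120))[140:340,340:500]
    M=cv2.moments(b,True);print(f,"tin sign",yaw(270,310,340,500),"other",yaw(220,270,200,310),"tin px",M["m10"]/M["m00"],M["m01"]/M["m00"])
from cell import manip
print(manip.current_t(),np.abs(manip.current_qvel()).max());manip.close_job()
E
```

```text
d0.pkl tin sign (np.float64(-0.19948783689840133), array([ 0.4809, -0.1388,  0.16  ])) other (np.float64(0.26466996635951073), array([0.5493, 0.1362, 0.16  ])) tin px 411.6129568106312 216.41943521594683
d3.pkl tin sign (np.float64(0.034085773313072484), array([ 0.4749, -0.1379,  0.16  ])) other (np.float64(0.265158372792912), array([0.5492, 0.1365, 0.16  ])) tin px 411.60865945045794 216.40049958368027
20.3 0.0032091167808637315
the job is handed in; nothing more can be done
```

The tin's sign now shows its green face squarely over the tin, and the job is handed in at 20.3 s of the 35 s allowed; the hand-in reports no verdict.

I gripped the panel over its post with 8 N and turned it anticlockwise in two goes. Between them I let go, lifted and turned the gripper back half a turn. Then I let go of the sign and moved the arm clear.

Last checks from the cameras:
- **Tin's sign:** its yaw is 0.034 rad and the board's is 0.041 rad, so the joint is about 3.13 rad, well inside the 2.88 to 3.40 window. I took only one picture after letting go, so standing still was not checked separately.
- **Tin:** its position in the top image shifted by less than 0.1 pixel.
- **Other sign:** its yaw changed by only 0.0005 rad.
- **Robot:** at rest and clear of everything. Wrist force readings stayed below about 12 N.

One thing went differently from the plan: the last joint turned the opposite way to what I expected. The sign therefore reached +3.14 instead of -3.14, which counts the same. Another early misread, where the board outline took in the sign's edge, was corrected before I moved the arm.

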